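Put the cold serving stand together in the butler's pantry

ROBOT

A 6-joint arm with a two-finger parallel gripper is mounted at the origin on the work surface. World frame = base frame: x ahead of the robot, y to its left, z up, the work surface at z = 0. Lengths are in m, angles in degrees, forces in N, time in s.
With the tool pointing down it reaches from about 0.3 to 0.875 m from the base axis. Payload 4.2 kg.
Tool frame: the origin (TCP) lies midway between the tips of the shut fingers; the grasp point (between the pads) lies 19 mm behind it; z points along the fingers, y is the line along which they close (so a half turn about z gives the same grasp; the last joint's range is limited). The gripper opens to 85 mm and grips with 20 to 120 N. Pads are 22 mm wide; open, the fingers measure 114 mm over their backs; the gripper's body (76 mm by 85 mm) begins 54 mm behind the grasp point. The pads swing forward as they close: fully open they stand 13 mm farther back than shut.
Start: joints at [-77.865, 18.312, 89.639, -0, 72.044, -1.146], TCP at [0.132, -0.56, 0.203] pointing down, gripper open.
Joint ranges: [-177.97, 177.97], [-48.28, 115.42], [12.27, 149.76], [-77.06, 257.06], [2.81, 150.46], [-146.56, 146.56]. Speed limits (degrees/s): [147.25, 147.25, 180, 180, 180, 180].

INTERFACE

Orientations are given as [roll, pitch, yaw] about the fixed x, y, z axes, in that order (R = Rz(yaw) Ry(pitch) Rx(roll)).
In Python, from cell import * gives the robot as it stands.
- The arm moves only by the tool step_arm, never from a script. Its argument "targets" is a list of rows, each an object of numbers: "tx", "ty", "tz": the shift along the tool's x, y, z in mm; "roll": the turn about the tool's z in degrees; "claw": the closure, from 0 (fully open) to 1 (shut). A call has 1 to 12 rows; each row shifts and turns the commanded pose from where the row before left it, along the tool's axes as they then stand; what a row does not reach is not made up. A row lasts 1/10 s, in which the tool goes at most 50 mm and 8.59 degrees, less where a joint would pass 70% of its speed; a pose out of reach is approached as far as the arm can. A call with a gripper value outside its range is refused whole. The fingers move at their own pace and stop on an object; "force" is the grip in N (left out, the last holds). Time passes only in rows, so rows that do not move let the fingers close. It gives the time, the measured TCP pose, the force, the opening and the grip force at its end, in the units of the state.
- observe(): the state, without advancing time (a new reading comes with each control period).
- camera(name): name is "scene" or "top" or "wrist"; returns (picture, depth): 384x512x3 uint8, red, green, blue; 384x512 float32, m along the optical axis (not along the pixel's ray), 0 where there is no reading.
- calibration(name): a dict with "fx", "fy", "cx", "cy" (pixels), "R" (3x3) and "t" (3): a world point X has camera coordinates R X + t; the wrist camera has in their place "hand_eye" (4x4, takes a point from camera to tool coordinates, whose origin is the TCP and whose axes are the flange's). Camera axes: x right, y down, z forward; pixel columns grow to the right and rows downward; lengths in m; the calibration is good to about 2 mm. A picture is of the moment at which its call begins: read the wrist's pose just before it. calibration takes no time and is no camera call.
- hand_in(): hands the job in; it is judged then, once.
The state is a dict: "t": time; "q": joint angles; "qvel": joint speeds; "joint_efforts": joint torques, N m; "eef_pos": TCP position; "ee_rot": TCP orientation; "contact_force": force on the tool from outside, world axes, zero at the start; "wrist_torque": the same for the moment, N m; "finger_gap": finger opening in m; "grip_force": force on a finger pad.
Only numpy, scipy, OpenCV 4.12 (cv2) and the standard library are available. Lean on these libraries where they do the work, as an engineer would, in place of code of your own. Each camera call takes 0.05 s, during which the arm holds its last target. There are 200 camera calls.

TASK

Put the cold serving stand together: push the metal cold block fully home into the wooden stand, square against its back fence; then set the wooden rack on the block and the round plate on the rack, each lying flat and slid gently back under the keeper lip until it meets the back fence. Bring each part home before the next, do not ram anything hard against the stand, and leave everything else on the counter where it is.

Things in the scene. Friction and masses are not known exactly. Their poses are not given: they have to be found in the camera images.
- stand_home (a point): Fixed wooden stand: U-shaped fence, no floor. Point: on the counter, mid pocket; the centre of each part lies over it when home. x points level from the open mouth to the back fence, y left of that, z up. Back fence: inner face at x = +60 mm, 80 mm high, rigid. Cheeks: inner faces at y = +-65 mm, 64 mm high, 14 mm thick, from x = +60 to -40 mm; then flared 0.55 rad outwards to x = -65 mm.
- stand_lip (a point): Keeper lip of the stand: wooden strip jutting 18 mm forward from the back fence across the whole pocket. Point: middle of its front edge's underside, 74 mm above the counter, 42 mm behind stand_home; axes as stand_home. The strip is 6 mm thick. It bars lowering parts straight into place: they are set down farther forward, then slid under it to the fence. Nothing springs or latches.
- block_center (a point): Cold block: plain square metal block, 120 x 120 x 40 mm, 0.5 to 0.9 kg, too wide to grasp; slides on the counter. Point: its centre, 20 mm up; x, y along its sides, z up. Starts flat before the stand's mouth, about 150 mm short of home, up to 12 mm aside, its x within 0.25 rad of the stand's x. Home: over stand_home, front face at the stand's x = -60 mm.
- rack_center (a point): Rack: square wooden frame, 120 x 120 x 18 mm, 0.14 kg, bars 12 mm wide, plus a middle bar 14 mm wide along its x axis; the windows on either side of that bar are 41 mm wide, 96 mm long, right through: a grasp from above takes the middle bar. Point: centre of the middle bar, 9 mm up; z up. Starts flat on the counter, bar within 0.4 rad of world y. Home: point 49 mm above the counter.
- plate_knob (a point): Serving plate: round white disc, 120 mm across, 12 mm thick, 0.3 kg, with an upright cylindrical steel knob in the middle, 24 mm across, 30 mm tall (12 to 42 mm above the underside). Point: middle of the knob, 27 mm above the underside; z up. Starts flat on the counter. Home: point 85 mm above the counter; the disc then has 4 mm of room below the lip.
- oil: bystander: steel bottle, 56 mm across, 170 mm tall; origin at its underside
- vinegar: bystander: steel bottle, 56 mm across, 170 mm tall; origin at its underside
- tumbler: bystander: white tumbler, 66 mm across, 85 mm tall; origin at its underside
- jar: bystander: glass jar, 68 mm across, 85 mm tall; origin at its underside
- dip: bystander: white bowl, 90 mm across, 40 mm tall; origin at its underside
- spoon: bystander: steel spoon lying on the counter; origin at its middle
- mug: bystander: white mug, 80 mm across, 90 mm tall; origin at its underside
Not all that is in view belongs to the job. What is shaped like the part that bears plate_knob but turquoise is not meant. Leave any red look-alike of the part that bears block_center alone.

How it is judged:
By the outcome, as a careful person would: the job done as asked, in the order asked, and still so for the second after the job is handed in, with the robot touching nothing.
It also fails if it takes over 72 s, if anything falls off the work surface, if the arm or the gripper's body presses on something with over 40 N, if the wrist force passes 120 N, or if a joint passes its speed limit or range.

## Working session

There is one attempt and no reset: what is moved stays moved. The work goes in short steps, Python scripts to look and compute and a tool call to move; the robot and the scene stay as the last step left them, time stands still between calls to the robot, and variables do not carry over. Pictures are saved under pics/ and viewed, at most 10 in all, crops included, and the job is handed in when it is done.

Besides the shell and the picture viewer there is one more tool, called after ">>>" as a command line: name --argument value ..., lists and objects as JSON in quotes. step_arm: Moves the arm, as the interface text tells. Its arguments: {"type":"object","properties":{"targets":{"type":"array"},"force":{"type":"number"}},"required":["targets"]}

```bash
mkdir -p pics; ls; python3 - <<'E'
from cell import *
import cv2,numpy as np
s=observe();print(s)
for n in("top","scene"):
    p,d=camera(n);cv2.imwrite(f"pics/{n}0.png",p[:,:,::-1]);np.save(f"{n}0.npy",d)
    c=calibration(n);print(n,{k:np.round(v,4).tolist() for k,v in c.items()})
print({k:np.round(v,4).tolist() for k,v in calibration("wrist").items()})
a=cv2.imread("pics/top0.png");cv2.imwrite("pics/top0b.png",cv2.resize(a,(800,600)))
E
```

```text
pics
{'t': 0.0, 'q': array([-7.78644173e+01,  1.83494517e+01,  8.97059680e+01, -4.59968272e-05,
        7.20416445e+01, -1.14437878e+00]), 'qvel': array([-0.07219363, -0.03225071,  0.09436699, -0.03532155, -0.14314385,
        0.02765693]), 'joint_efforts': array([-1.40665328e-03, -4.15520740e+01, -2.34159422e+01, -1.16669694e-04,
        8.31866957e-03, -1.86766800e-05]), 'eef_pos': array([ 0.13199098, -0.55912096,  0.20240719]), 'ee_rot': array([-1.79902954e+02, -1.89482837e-03,  1.32799741e+01]), 'contact_force': array([-0.1884919 ,  0.48759626,  0.69367454]), 'wrist_torque': array([ 0.00835767, -0.00214557,  0.03737475]), 'grip_force': 0.0, 'finger_gap': 0.08547404554648204}
top {'fx': 376.9632, 'fy': 376.9632, 'cx': 257.2701, 'cy': 189.5836, 'R': [[-0.0032, -1.0, -0.0011], [-0.9829, 0.0034, -0.1842], [0.1842, 0.0005, -0.9829]], 't': [0.0323, 0.547, 1.1726]}
scene {'fx': 401.7253, 'fy': 401.7253, 'cx': 257.8065, 'cy': 189.1268, 'R': [[-0.5348, 0.8449, -0.0117], [0.5891, 0.3629, -0.722], [-0.6057, -0.393, -0.6918]], 't': [0.2731, -0.2867, 1.5426]}
{'fx': 264.8566, 'fy': 264.8566, 'cx': 257.9628, 'cy': 188.9441, 'hand_eye': [[-0.0001, -0.9557, -0.2944, 0.0741], [1.0, -0.0001, -0.0, -0.001], [0.0, -0.2944, 0.9557, -0.1699], [0.0, 0.0, 0.0, 1.0]]}
```

View pics/top0b.png

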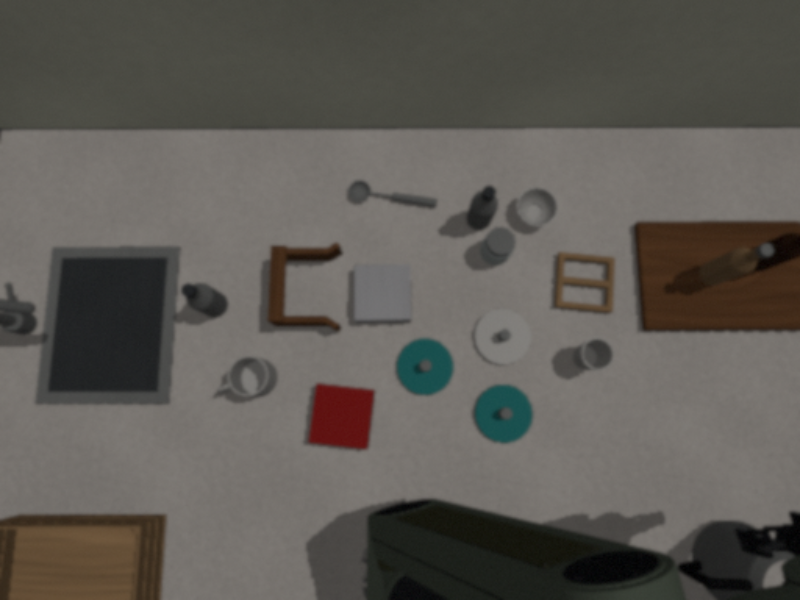

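View pics/scene0.png

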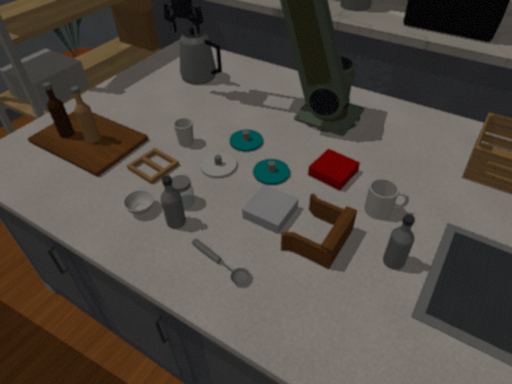

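The top view (800x600) shows:
- **Stand:** (305,285), with its mouth facing right, towards world -y.
- **Block candidates:** grey (381,293), red (341,416). I choose the grey one.
- **Plate candidates:** white disc (502,337), turquoise (424,366) and (503,413), white bowl (535,208). I choose the white disc with the knob.
- **Rack candidates:** frame (584,282); the cutting board is clearly not it.

Next I measure from both views.

```bash
cat > h.py <<'E'
from cell import *
import cv2,numpy as np
from scipy.spatial.transform import Rotation as Ro
def cloud(d,c,T=None):
    v,u=np.mgrid[:d.shape[0],:d.shape[1]]
    P=np.stack([(u-c["cx"])/c["fx"]*d,(v-c["cy"])/c["fy"]*d,d],-1)
    if T is None: return (P-np.array(c["t"]))@np.array(c["R"])
    return P@T[:3,:3].T+T[:3,3]
def wristT(s):
    T=np.eye(4);T[:3,:3]=Ro.from_euler("xyz",s["ee_rot"],degrees=True).as_matrix();T[:3,3]=s["eef_pos"]
    return T@np.array(calibration("wrist")["hand_eye"])
def look(n="wrist"):
    s=observe();p,d=camera(n);c=calibration(n)
    X=cloud(d,c,wristT(s) if n=="wrist" else None)
    X[d==0]=np.nan
    return s,p,d,X
def sel(X,lo,hi):
    with np.errstate(invalid="ignore"): return ((X>lo)&(X<hi)).all(-1)
def rect(P): return cv2.minAreaRect((P[:,:2]*1000).astype(np.float32))
E
python3 - <<'E'
from h import *
for n in("top","scene"):
    d=np.load(n+"0.npy");c=calibration(n);X=cloud(d,c);X[d==0]=np.nan
    if n=="top":
        for nm,(u,v) in dict(stand=(305,285),block=(381,293),plate=(502,337),rack=(584,282),fence=(277,285),red=(341,416)).items():
            print(nm,np.round(X[int(v*.64),int(u*.64)],3))
        Xt=X
    b=X[int(293*.64),int(381*.64)] if n=="top" else b
    k=Xt[int(337*.64),int(502*.64)]; r=Xt[int(282*.64),int(584*.64)]; f=Xt[int(285*.64),int(277*.64)]
    def rep(nm,ce,hw,z0,z1):
        m=sel(X,[ce[0]-hw,ce[1]-hw,z0],[ce[0]+hw,ce[1]+hw,z1]);P=X[m];R=rect(P);print(n,nm,m.sum(),np.round(R[0],1),np.round(R[1],1),round(R[2],1),"z",np.round(np.median(P[:,2])*1e3,1))
    rep("block",b,.09,.03,.05);rep("plate",k,.085,.007,.02);rep("knob",k,.05,.03,.06);rep("rack",r,.085,.010,.03)
    rep("fence top",f,.1,.07,.09);rep("cheeks",f-[0,.05,0],.13,.055,.068)
    m=sel(X,[b[0]-.3,b[1]-.4,-.02],[b[0]+.3,b[1]+.3,.008]);print("table",np.nanmedian(X[m][:,2]))
E
```

```text
stand [0.583 0.242 0.001]
block [0.558 0.077 0.041]
plate [ 0.465 -0.175  0.042]
rack [ 0.584 -0.356  0.021]
fence [0.568 0.287 0.075]
red [0.304 0.155 0.038]
top block 1300 [552.9  89.9] [136.1 154. ] 1.5 z 38.9
top plate 916 [ 470.3 -166.9] [145.8 116.9] 89.3 z 11.1
top knob 44 [ 468.  -181.3] [20.  21.4] 2.7 z 41.6
top rack 650 [ 585.9 -362.9] [122.  121.7] 84.3 z 16.5
top fence top 507 [572.5 284.5] [ 78.  158.6] 71.3 z 78.8
top cheeks 336 [576.3 224. ] [138.6 178.1] 85.3 z 62.4
table -0.0009840359556594516
scene block 1364 [556.4  89.8] [129.9 157.9] 1.8 z 38.6
scene plate 626 [ 470.1 -180.5] [118.7 118.6] 8.8 z 10.9
scene knob 44 [ 472.  -180.8] [23.4 23.6] 13.6 z 39.6
scene rack 556 [ 585.9 -363.5] [126.9 125.3] 84.9 z 16.1
scene fence top 643 [571. 286.] [ 32.7 162. ] 89.8 z 78.8
scene cheeks 563 [570.5 232.1] [140.7 186.5] 89.8 z 62.2
table -0.001050204257820596
```

>>> step_arm --targets '[{"roll":-7.7,"tz":-10,"claw":0},{"roll":-7.7,"tz":-10},{"roll":-7.7,"tz":-10},{"roll":-7.7,"tz":-10},{"roll":-7.7,"tz":-10},{"roll":-7.7,"tz":-10},{"roll":-7.7,"tz":-10},{"roll":-7.7,"tz":-10},{"roll":-7.7,"tz":-10},{"roll":-7.4,"tz":-10}]'

```text
schema error: expected keys tx, ty, tz, roll, claw
```

>>> step_arm --targets '[{"tx":38,"ty":24},{"tx":38,"ty":24},{"tx":38,"ty":24},{"tx":38,"ty":24},{"tx":38,"ty":24},{"tx":38,"ty":24},{"tx":38,"ty":24},{"tx":38,"ty":24},{"tx":38,"ty":24},{"tx":38,"ty":24},{"tx":38,"ty":24},{"tx":38,"ty":24}]'

```text
schema error: expected keys tx, ty, tz, roll, claw
```

>>> step_arm --targets '[{"tx":40,"ty":24},{"tx":40,"ty":24},{"tx":40,"ty":24},{"tx":40,"ty":24},{"tx":40,"ty":24},{"tx":40,"ty":24},{"tx":40,"ty":10},{"tx":0}]'

```text
schema error: expected keys tx, ty, tz, roll, claw
```

All five keys are needed in every row.

>>> step_arm --targets '[{"tx":0,"ty":0,"tz":-10,"roll":-7.7,"claw":0},{"tx":0,"ty":0,"tz":-10,"roll":-7.7,"claw":0},{"tx":0,"ty":0,"tz":-10,"roll":-7.7,"claw":0},{"tx":0,"ty":0,"tz":-10,"roll":-7.7,"claw":0},{"tx":0,"ty":0,"tz":-10,"roll":-7.7,"claw":0},{"tx":0,"ty":0,"tz":-10,"roll":-7.7,"claw":0},{"tx":0,"ty":0,"tz":-10,"roll":-7.7,"claw":0},{"tx":0,"ty":0,"tz":-10,"roll":-7.7,"claw":0},{"tx":0,"ty":0,"tz":-10,"roll":-7.7,"claw":0},{"tx":0,"ty":0,"tz":-10,"roll":-7.4,"claw":0}]'

```text
t: 1.1
eef_pos: [0.132, -0.5593, 0.3031]
ee_rot: [-180.0, -0.1, 90.3]
contact_force: [0.3, -1.0, -1.0]
finger_gap: 0.0851
grip_force: 0.0
```

>>> step_arm --targets '[{"tx":38,"ty":24,"tz":0,"roll":0,"claw":0},{"tx":38,"ty":24,"tz":0,"roll":0,"claw":0},{"tx":38,"ty":24,"tz":0,"roll":0,"claw":0},{"tx":38,"ty":24,"tz":0,"roll":0,"claw":0},{"tx":38,"ty":24,"tz":0,"roll":0,"claw":0},{"tx":38,"ty":24,"tz":0,"roll":0,"claw":0},{"tx":38,"ty":24,"tz":0,"roll":0,"claw":0},{"tx":38,"ty":24,"tz":0,"roll":0,"claw":0},{"tx":38,"ty":24,"tz":0,"roll":0,"claw":0},{"tx":38,"ty":24,"tz":0,"roll":0,"claw":0}]'

```text
t: 2.1
eef_pos: [0.3726, -0.1779, 0.303]
ee_rot: [-180.0, 0.0, 90.0]
contact_force: [0.6, -1.0, -0.1]
finger_gap: 0.0854
grip_force: 0.0
```

>>> step_arm --targets '[{"tx":37,"ty":21,"tz":0,"roll":0,"claw":0},{"tx":37,"ty":21,"tz":0,"roll":0,"claw":0},{"tx":37,"ty":21,"tz":0,"roll":0,"claw":0},{"tx":37,"ty":21,"tz":0,"roll":0,"claw":0},{"tx":37,"ty":21,"tz":0,"roll":0,"claw":0},{"tx":37,"ty":21,"tz":0,"roll":0,"claw":0},{"tx":37,"ty":21,"tz":0,"roll":0,"claw":0},{"tx":37,"ty":21,"tz":0,"roll":0,"claw":0},{"tx":37,"ty":21,"tz":0,"roll":0,"claw":0},{"tx":0,"ty":0,"tz":0,"roll":0,"claw":0}]'

```text
t: 3.1
eef_pos: [0.5629, 0.1574, 0.3012]
ee_rot: [-179.9, -0.1, 90.2]
contact_force: [-0.3, -0.5, 0.4]
finger_gap: 0.0855
grip_force: 0.0
```

```bash
cat > m.py <<'E'
from h import *
def stand_block(tag):
    s,p,d,X=look();np.save(tag+".npy",X);cv2.imwrite(f"pics/{tag}.png",p[:,:,::-1])
    out={}
    for nm,lo,hi in[("block",[.47,-.02,.033],[.64,.20,.045]),("fence",[.45,.2,.072],[.68,.4,.09]),("cheekR",[.44,.19,.056],[.505,.26,.07]),("cheekL",[.635,.19,.056],[.72,.26,.07])]:
        m=sel(X,lo,hi)
        if m.sum()<20: print(nm,"none");continue
        P=X[m];R=rect(P);c=cv2.boxPoints(R)
        print(nm,m.sum(),np.round(R[0],1),np.round(R[1],1),round(R[2],1),"z",np.round(np.median(P[:,2])*1e3,1),"x",np.round(np.percentile(P[:,0],[1,50,99])*1e3,1),"y",np.round(np.percentile(P[:,1],[1,50,99])*1e3,1))
E
python3 -c "
from m import *
stand_block('w1')"
```

```text
block 4479 [563.5 107.6] [150.8 183. ] 0.2 z 38.9 x [499.3 558.2 616.6] y [ 17.6  80.1 134.7]
fence 3030 [569.5 287.6] [ 32.1 158. ] 89.9 z 79.1 x [492.  569.2 647. ] y [271.8 287.9 303.1]
cheekR 495 [497.4 225. ] [69.9 14.4] 89.8 z 62.9 x [490.5 497.7 504.4] y [190.1 226.6 259.8]
cheekL 441 [641.7 224.9] [68.6 13.4] 89.7 z 63.1 x [635.1 641.6 648.2] y [190.7 225.8 259.1]
```

View pics/w1.png

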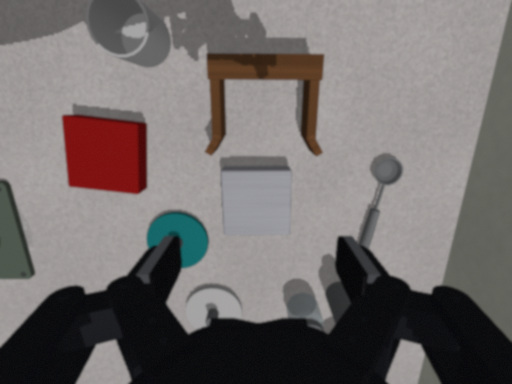

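The view shows the grey block at (255,201), the stand at (265,110), the red decoy at (105,153) and a turquoise decoy at (178,240). The block sits about 11 mm to the -x side of the stand's axis and is nearly square to it. I will nudge it sideways first, then push it home with both open fingers.

>>> step_arm --targets '[{"tx":-18,"ty":-23,"tz":25,"roll":0,"claw":1},{"tx":-18,"ty":-23,"tz":25,"roll":0,"claw":1},{"tx":-18,"ty":-23,"tz":25,"roll":0,"claw":1},{"tx":-18,"ty":-23,"tz":25,"roll":0,"claw":1},{"tx":0,"ty":0,"tz":31,"roll":0,"claw":1},{"tx":0,"ty":0,"tz":31,"roll":0,"claw":1},{"tx":0,"ty":0,"tz":31,"roll":0,"claw":1},{"tx":0,"ty":0,"tz":31,"roll":0,"claw":1},{"tx":0,"ty":0,"tz":31,"roll":0,"claw":1},{"tx":0,"ty":0,"tz":30,"roll":0,"claw":1}]'

```text
t: 4.15
eef_pos: [0.4685, 0.0801, 0.0174]
ee_rot: [180.0, 0.0, 89.9]
contact_force: [0.0, 0.4, 0.2]
finger_gap: -0.0002
grip_force: 0.0
```

>>> step_arm --targets '[{"tx":0,"ty":4,"tz":0,"roll":0,"claw":1},{"tx":0,"ty":4,"tz":0,"roll":0,"claw":1},{"tx":0,"ty":3,"tz":0,"roll":0,"claw":1},{"tx":0,"ty":3,"tz":0,"roll":0,"claw":1},{"tx":0,"ty":3,"tz":0,"roll":0,"claw":1},{"tx":0,"ty":3,"tz":0,"roll":0,"claw":1},{"tx":0,"ty":0,"tz":0,"roll":0,"claw":1}]'

```text
t: 4.85
eef_pos: [0.49, 0.0813, 0.0186]
ee_rot: [179.9, -0.0, 90.0]
contact_force: [-0.2, -0.3, 0.2]
finger_gap: 0.0005
grip_force: 0.0
```

```bash
cat >> m.py <<'E'
def edges(n,y0=-.02,y1=.2,x0=.47,x1=.66):
    s,p,d,X=look(n);m=sel(X,[x0,y0,.036],[x1,y1,.043]);P=X[m]*1e3
    # robust edge lines of the top face
    print(n,m.sum(),"x",np.round(np.percentile(P[:,0],[2,98]),1),"y",np.round(np.percentile(P[:,1],[2,98]),1))
    for a,b,nm in((0,1,"y-edges"),(1,0,"x-edges")):
        bins=np.arange(P[:,a].min()+15,P[:,a].max()-15,6);o=[]
        for t in bins:
            q=P[abs(P[:,a]-t)<3,b]
            if len(q)>5:o.append((t,q.min(),q.max()))
        o=np.array(o)
        for k in(1,2):
            c=np.polyfit(o[:,0],o[:,k],1);print(nm,"slope deg",round(np.degrees(np.arctan(c[0])),1),"mid",round(np.median(o[:,k]),1))
E
python3 -c "
from m import *
edges('top');edges('scene')"
```

```text
top 146 x [501.8 640. ] y [ 14.6 188. ]
y-edges slope deg -0.3 mid 14.6
y-edges slope deg 70.7 mid 117.3
x-edges slope deg 45.9 mid 608.2
x-edges slope deg 32.3 mid 618.6
scene 1265 x [503.  621.2] y [ 16.2 178. ]
y-edges slope deg 0.8 mid 14.7
y-edges slope deg -14.5 mid 132.4
x-edges slope deg -1.7 mid 502.3
x-edges slope deg 11.8 mid 620.8
```

>>> step_arm --targets '[{"tx":0,"ty":3,"tz":0,"roll":0,"claw":1},{"tx":0,"ty":2,"tz":0,"roll":0,"claw":1},{"tx":0,"ty":2,"tz":0,"roll":0,"claw":1},{"tx":0,"ty":0,"tz":0,"roll":0,"claw":1},{"tx":0,"ty":-10,"tz":0,"roll":0,"claw":1},{"tx":0,"ty":-2,"tz":-50,"roll":0,"claw":1},{"tx":0,"ty":0,"tz":-50,"roll":0,"claw":0},{"tx":-32,"ty":28,"tz":-10,"roll":0,"claw":0},{"tx":-32,"ty":28,"tz":0,"roll":0,"claw":0},{"tx":-32,"ty":28,"tz":0,"roll":0,"claw":0}]'

```text
t: 5.95
eef_pos: [0.5684, -0.0156, 0.1292]
ee_rot: [179.9, -0.0, 90.0]
contact_force: [0.4, 1.0, -0.1]
finger_gap: 0.0581
grip_force: 0.0
```

```bash
python3 -c "
from m import *
print(observe()['eef_pos'])
edges('scene',y1=.15)
edges('wrist',y1=.15)"
```

```text
[ 0.56841435 -0.01555379  0.12918243]
scene 1233 x [504.4 619.1] y [ 16.5 131. ]
y-edges slope deg 0.7 mid 14.7
y-edges slope deg 1.0 mid 132.0
x-edges slope deg -1.5 mid 502.6
x-edges slope deg -1.0 mid 620.8
wrist 18122 x [501.3 615. ] y [ 17.8 131.3]
y-edges slope deg 0.7 mid 14.7
y-edges slope deg 0.8 mid 133.6
x-edges slope deg -0.8 mid 498.5
x-edges slope deg -0.7 mid 617.5
```

The first nudge stopped just short of contact, so I repeat it a little deeper.

>>> step_arm --targets '[{"tx":32,"ty":-29,"tz":0,"roll":0,"claw":1},{"tx":32,"ty":-29,"tz":0,"roll":0,"claw":1},{"tx":32,"ty":-29,"tz":0,"roll":0,"claw":1},{"tx":0,"ty":0,"tz":0,"roll":0,"claw":1},{"tx":0,"ty":0,"tz":0,"roll":0,"claw":1},{"tx":0,"ty":0,"tz":50,"roll":0,"claw":1},{"tx":0,"ty":0,"tz":50,"roll":0,"claw":1},{"tx":0,"ty":0,"tz":12,"roll":0,"claw":1},{"tx":0,"ty":10,"tz":0,"roll":0,"claw":1},{"tx":0,"ty":4,"tz":0,"roll":0,"claw":1},{"tx":0,"ty":3,"tz":0,"roll":0,"claw":1},{"tx":0,"ty":3,"tz":0,"roll":0,"claw":1}]'

```text
t: 7.25
eef_pos: [0.5029, 0.0812, 0.0174]
ee_rot: [179.8, -0.0, 90.0]
contact_force: [0.0, 0.4, 0.0]
finger_gap: -0.0002
grip_force: 0.0
```

>>> step_arm --targets '[{"tx":0,"ty":3,"tz":0,"roll":0,"claw":1},{"tx":0,"ty":3,"tz":0,"roll":0,"claw":1},{"tx":0,"ty":0,"tz":0,"roll":0,"claw":1}]'

```text
t: 7.55
eef_pos: [0.5079, 0.0813, 0.0165]
ee_rot: [179.9, -0.0, 90.0]
contact_force: [-0.1, -1.0, -0.6]
finger_gap: -0.0003
grip_force: 0.0
```

```bash
python3 -c "
from m import *
print(observe()['eef_pos'])
edges('scene',y1=.15)"
```

```text
[0.50793784 0.08128059 0.01649612]
scene 1218 x [505.  619.3] y [ 16.5 130.8]
y-edges slope deg 1.1 mid 15.1
y-edges slope deg 0.4 mid 132.2
x-edges slope deg -0.6 mid 503.3
x-edges slope deg -1.1 mid 620.2
```

```bash
python3 -c "
from m import *
s,p,d,X=look('wrist');q,_=camera('scene')
cv2.imwrite('pics/c1.png',np.hstack([cv2.resize(p,(400,300)),cv2.resize(q[130:280,180:380],(400,300))])[:,:,::-1]); print(observe()['q'],observe()['contact_force'],observe()['joint_efforts'])
edges('wrist',y1=.15)"
```

```text
[ 7.82099200e+00  2.41626812e+01  1.11884485e+02 -8.69901642e-03
  4.39683656e+01  7.83988708e+00] [-0.4941039  -0.04331277 -0.08352073] [-1.90016051e-02 -3.99433029e+01 -1.64585745e+01 -9.57755547e-04
 -9.92251968e-03 -1.13278829e-04]
wrist 24256 x [501.7 614.5] y [ 32.2 132.8]
y-edges slope deg -29.6 mid 41.7
y-edges slope deg 0.8 mid 134.1
x-edges slope deg -27.7 mid 513.1
x-edges slope deg -0.4 mid 617.4
```

View pics/c1.png

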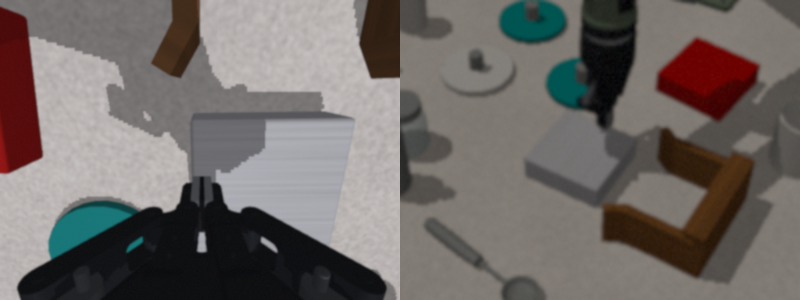

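```bash
python3 -c "
from m import *
s,p,d,X=look('wrist');
for v in range(215,310,10): print(v,[tuple(np.round(X[v,u]*1e3).astype(int)) for u in range(238,288,7) if np.isfinite(X[v,u]).all()])
s,p,d,X=look('scene')
m=sel(X,[.47,.05,.045],[.55,.12,.2]);P=X[m]*1e3;print(len(P));
for z in range(45,130,10):
    q=P[abs(P[:,2]-z)<5]; print(z,len(q),q.mean(0).round() if len(q) else '')
"
```

```text
215 [(np.int64(491), np.int64(79), np.int64(-1)), (np.int64(498), np.int64(95), np.int64(37)), (np.int64(502), np.int64(95), np.int64(39)), (np.int64(506), np.int64(96), np.int64(40)), (np.int64(511), np.int64(96), np.int64(39)), (np.int64(515), np.int64(96), np.int64(39)), (np.int64(519), np.int64(96), np.int64(39)), (np.int64(523), np.int64(96), np.int64(39))]
225 [(np.int64(490), np.int64(70), np.int64(-1)), (np.int64(496), np.int64(70), np.int64(-1)), (np.int64(502), np.int64(93), np.int64(48)), (np.int64(506), np.int64(94), np.int64(49)), (np.int64(510), np.int64(93), np.int64(48)), (np.int64(515), np.int64(89), np.int64(39)), (np.int64(519), np.int64(89), np.int64(39)), (np.int64(523), np.int64(89), np.int64(39))]
235 [(np.int64(495), np.int64(89), np.int64(53)), (np.int64(499), np.int64(93), np.int64(61)), (np.int64(503), np.int64(93), np.int64(60)), (np.int64(506), np.int64(93), np.int64(60)), (np.int64(510), np.int64(94), np.int64(61)), (np.int64(514), np.int64(89), np.int64(53)), (np.int64(518), np.int64(89), np.int64(52)), (np.int64(524), np.int64(82), np.int64(39))]
245 [
[... 2034 characters left out ...]
t64(100), np.int64(115)), (np.int64(513), np.int64(99), np.int64(114)), (np.int64(515), np.int64(99), np.int64(115))]
305 [(np.int64(499), np.int64(98), np.int64(118)), (np.int64(501), np.int64(94), np.int64(113)), (np.int64(503), np.int64(75), np.int64(90)), (np.int64(506), np.int64(30), np.int64(39)), (np.int64(509), np.int64(76), np.int64(92)), (np.int64(510), np.int64(99), np.int64(118)), (np.int64(512), np.int64(99), np.int64(119)), (np.int64(515), np.int64(99), np.int64(119))]
565
45 3 [513.  89.  47.]
55 21 [514.  87.  55.]
65 22 [516.  86.  66.]
75 13 [513.  89.  75.]
85 11 [518.  90.  87.]
95 43 [512.  89.  95.]
105 26 [515.  90. 106.]
115 38 [511.  93. 115.]
125 24 [519.  94. 125.]
```

Contact is unclear: the tool seems to overlap the block without moving it. I lift and check where the fingertips really are relative to the TCP.

>>> step_arm --targets '[{"tx":0,"ty":0,"tz":-40,"roll":0,"claw":1},{"tx":0,"ty":0,"tz":-40,"roll":0,"claw":1},{"tx":0,"ty":0,"tz":0,"roll":0,"claw":1}]'

```text
t: 8.15
eef_pos: [0.5111, 0.0818, 0.1011]
ee_rot: [179.4, -0.1, 90.0]
contact_force: [0.8, -0.0, -0.0]
finger_gap: -0.0001
grip_force: 0.0
```

```bash
python3 -c "
from m import *
s,p,d,X=look('wrist');c=calibration('wrist');print(s['eef_pos'])
t=cloud(d,c,np.array(c['hand_eye']))*1e3
for v in range(190,250,6): print(v,[tuple(np.round(t[v,u]).astype(int).tolist()) for u in range(238,288,8)])
edges('wrist',y1=.15)
s,p,d,X=look('scene')
m=sel(X,[.47,.05,.05],[.55,.12,.25]);P=X[m]*1e3;print(len(P),np.percentile(P[:,2],[0,1,3,10]))
"
```

```text
[0.51111883 0.08179565 0.1011019 ]
190 [(-9, -23, 102), (3, -12, 63), (4, -5, 61), (3, 2, 62), (4, 10, 62), (3, 17, 62), (3, 24, 62)]
196 [(-17, -23, 104), (-3, -12, 63), (-2, -5, 61), (-2, 2, 62), (-3, 10, 62), (-3, 17, 64), (-2, 25, 62)]
202 [(-23, -23, 102), (-8, -12, 62), (-8, -5, 62), (-9, 3, 63), (-8, 10, 61), (-9, 17, 63), (-8, 25, 62)]
208 [(-30, -23, 103), (-15, -13, 63), (-14, -5, 63), (-14, 3, 62), (-14, 10, 62), (-14, 18, 62), (-14, 25, 63)]
214 [(-37, -23, 103), (-20, -13, 62), (-20, -5, 61), (-20, 3, 62), (-20, 10, 62), (-20, 18, 62), (-21, 25, 63)]
220 [(-44, -23, 101), (-27, -13, 62), (-26, -5, 62), (-26, 3, 62), (-26, 10, 62), (-27, 18, 62), (-26, 25, 62)]
226 [(-52, -24, 102), (12, -8, -33), (12, -4, -34), (12, 1, -33), (-33, 10, 62), (-33, 18, 63), (-33, 26, 62)]
232 [(-58, -24, 100), (12, -8, -41), (12, -3, -40), (12, 1, -41), (-39, 10, 62), (-39, 18, 62), (-40, 26, 63)]
238 [(8, -12, -40), (12, -8, -47), (12, -3, -47), (12, 1, -48), (12, 5, -47), (7, 10, -39), (-46, 26, 62)]
244 [(8, -12, -46), (12, -7, -55), (12, -3, -53), (12, 1, -54), (12, 5, -54), (8, 9, -47), (-52, 26, 61)]
wrist 14594 x [501.  614.4] y [ 19.8 132.3]
y-edges slope deg -17.9 mid 15.7
y-edges slope deg 0.7 mid 133.9
x-edges slope deg -19.3 mid 498.5
x-edges slope deg -0.7 mid 617.2
425 [123.42582189 127.78480537 133.08367335 144.22122542]
```

```bash
python3 -c "
from m import *
s,p,d,X=look('wrist');c=calibration('wrist')
t=cloud(d,c,np.array(c['hand_eye']))*1e3
for u in (248,254,260): print(u,[(v,*np.round(t[v,u]).astype(int).tolist()) for v in range(218,229)])
q=t[(t[...,2]<20)&(abs(t[...,1])<30)&(t[...,2]>-80)];print('max tool z',np.sort(q[:,2])[-12:].round(1))
s,p,d,X=look('scene')
m=sel(X,[.47,.05,.05],[.55,.12,.25]);P=X[m]*1e3;print(P[np.argsort(P[:,2])[:8]].round())
v,u=np.where(m);i=np.argmax(v);print(u[i],v[i],X[v[i],u[i]])
c=calibration('scene')
for dz in(0,.012,.025,.03):
    w=np.array(c['R'])@(s['eef_pos']+[0,0,dz])+np.array(c['t']);print(dz,w[:2]/w[2]*c['fx']+[c['cx'],c['cy']])
"
```

```text
248 [(218, -39, -12, 96), (219, -40, -12, 96), (220, -42, -12, 97), (221, -43, -12, 96), (222, -44, -12, 96), (223, -45, -12, 96), (224, -46, -12, 96), (225, 76, -1, -170), (226, 12, -7, -33), (227, 12, -7, -34), (228, 12, -7, -36)]
254 [(218, -22, -5, 57), (219, -23, -5, 56), (220, -24, -5, 57), (221, -25, -5, 57), (222, -26, -5, 56), (223, -28, -5, 57), (224, -29, -5, 59), (225, 12, -4, -32), (226, 12, -4, -34), (227, 12, -4, -34), (228, 12, -4, -35)]
260 [(218, -22, 1, 57), (219, -23, 1, 57), (220, -24, 1, 56), (221, -26, 1, 58), (222, -26, 1, 57), (223, -27, 1, 56), (224, -28, 1, 56), (225, 12, 0, -33), (226, 11, 0, -32), (227, 12, 0, -35), (228, 12, 0, -36)]
max tool z [-31.9 -31.9 -31.8 -31.8 -31.8 -31.7 -31.6 -31.4 -31.2 -31.1 -31.  -30.7]
[[513.  86. 123.]
 [512.  79. 123.]
 [514.  90. 126.]
 [506.  91. 127.]
 [512.  91. 128.]
 [513.  89. 128.]
 [511.  87. 129.]
 [518.  76. 129.]]
283 174 [0.51294568 0.08573725 0.12260495]
0 [282.44786981 179.34100871]
0.012 [282.57883215 176.18906429]
0.025 [282.72289701 172.72177418]
0.03 [282.77892401 171.37334079]
```

The visible fingertips end about 28 mm short of the reported TCP, in both views, so earlier "contacts" passed above the block. I confirm it with a gentle touch-down on the counter beside the block.

>>> step_arm --targets '[{"tx":2,"ty":-33,"tz":0,"roll":0,"claw":1},{"tx":0,"ty":0,"tz":40,"roll":0,"claw":1},{"tx":0,"ty":0,"tz":40,"roll":0,"claw":1},{"tx":0,"ty":0,"tz":20,"roll":0,"claw":1},{"tx":0,"ty":0,"tz":5,"roll":0,"claw":1},{"tx":0,"ty":0,"tz":3,"roll":0,"claw":1},{"tx":0,"ty":0,"tz":0,"roll":0,"claw":1},{"tx":0,"ty":0,"tz":0,"roll":0,"claw":1}]'

```text
t: 9.2
eef_pos: [0.4752, 0.0833, -0.011]
ee_rot: [179.9, -0.0, 90.0]
contact_force: [-0.0, 0.1, -0.1]
finger_gap: -0.0003
grip_force: 0.0
```

>>> step_arm --targets '[{"tx":0,"ty":0,"tz":2,"roll":0,"claw":1},{"tx":0,"ty":0,"tz":2,"roll":0,"claw":1},{"tx":0,"ty":0,"tz":0,"roll":0,"claw":1}]'

```text
t: 9.5
eef_pos: [0.4743, 0.0832, -0.0158]
ee_rot: [180.0, 0.0, 90.0]
contact_force: [-0.4, 0.6, -0.3]
finger_gap: -0.0001
grip_force: 0.0
```

>>> step_arm --targets '[{"tx":0,"ty":4,"tz":0,"roll":0,"claw":1},{"tx":0,"ty":4,"tz":0,"roll":0,"claw":1},{"tx":0,"ty":3,"tz":0,"roll":0,"claw":1},{"tx":0,"ty":3,"tz":0,"roll":0,"claw":1},{"tx":0,"ty":3,"tz":0,"roll":0,"claw":1},{"tx":0,"ty":3,"tz":0,"roll":0,"claw":1},{"tx":0,"ty":2,"tz":0,"roll":0,"claw":1},{"tx":0,"ty":0,"tz":0,"roll":0,"claw":1}]'

```text
t: 10.3
eef_pos: [0.4943, 0.0831, -0.0162]
ee_rot: [-179.7, 0.0, 90.0]
contact_force: [-5.0, 0.0, 3.9]
finger_gap: 0.0
grip_force: 2.6
```

```bash
python3 -c "
from m import *
edges('scene',y1=.15)
edges('wrist',y1=.15);print(observe()['eef_pos'])"
```

```text
scene 1241 x [511.8 627.4] y [ 15.5 129.9]
y-edges slope deg -0.4 mid 14.1
y-edges slope deg -0.3 mid 131.5
x-edges slope deg -4.0 mid 510.6
x-edges slope deg -1.0 mid 628.3
wrist 30769 x [508.  619.9] y [ 43.1 132.1]
y-edges slope deg -24.6 mid 58.7
y-edges slope deg 9.5 mid 133.2
x-edges slope deg -49.4 mid 521.8
x-edges slope deg -12.2 mid 622.2
[ 0.49438558  0.08309276 -0.0161493 ]
```

>>> step_arm --targets '[{"tx":0,"ty":2,"tz":0,"roll":0,"claw":1},{"tx":0,"ty":0,"tz":0,"roll":0,"claw":1},{"tx":0,"ty":-8,"tz":0,"roll":0,"claw":1},{"tx":0,"ty":-4,"tz":-40,"roll":0,"claw":1},{"tx":0,"ty":0,"tz":-45,"roll":0,"claw":0},{"tx":-20,"ty":15,"tz":-15,"roll":0,"claw":0},{"tx":-30,"ty":25,"tz":0,"roll":0,"claw":0},{"tx":-30,"ty":25,"tz":0,"roll":0,"claw":0},{"tx":-20,"ty":20,"tz":0,"roll":0,"claw":0},{"tx":0,"ty":0,"tz":0,"roll":0,"claw":0}]'

```text
t: 11.4
eef_pos: [0.5746, -0.0194, 0.0844]
ee_rot: [179.7, 0.1, 89.8]
contact_force: [-0.5, -0.5, -0.2]
finger_gap: 0.0847
grip_force: 0.0
```

```bash
python3 -c "
from m import *
edges('wrist',y1=.15);s,p,d,X=look();print(s['eef_pos'],s['finger_gap']);c=calibration('wrist')
t=cloud(d,c,np.array(c['hand_eye']))*1e3
for sg in(-1,1):
    q=t[(t[...,2]<30)&(t[...,2]>-80)&(sg*t[...,1]>30)&(abs(t[...,1])<75)&(abs(t[...,0])<20)];i=np.argsort(q[:,2])[-300::60];print(q[i].round())"
```

```text
wrist 25373 x [512.6 626.1] y [ 16.6 126.5]
y-edges slope deg -1.2 mid 12.9
y-edges slope deg -0.0 mid 128.2
x-edges slope deg 0.3 mid 509.7
x-edges slope deg 0.6 mid 629.0
[ 0.5725563  -0.01797189  0.08403239] 0.08526155443813352
[[ -9. -44. -50.]
 [ -6. -45. -49.]
 [ -8. -44. -47.]
 [  2. -44. -46.]
 [-10. -44. -44.]]
[[-10.  41. -50.]
 [ -1.  41. -49.]
 [ 12.  45. -47.]
 [ 12.  44. -46.]
 [ 10.  42. -44.]]
```

>>> step_arm --targets '[{"tx":0,"ty":-3,"tz":40,"roll":0,"claw":0},{"tx":0,"ty":0,"tz":40,"roll":0,"claw":0},{"tx":0,"ty":0,"tz":25,"roll":0,"claw":0},{"tx":0,"ty":0,"tz":6,"roll":0,"claw":0},{"tx":5,"ty":0,"tz":0,"roll":0,"claw":0},{"tx":5,"ty":0,"tz":0,"roll":0,"claw":0},{"tx":5,"ty":0,"tz":0,"roll":0,"claw":0},{"tx":5,"ty":0,"tz":0,"roll":0,"claw":0},{"tx":8,"ty":0,"tz":0,"roll":0,"claw":0},{"tx":8,"ty":0,"tz":0,"roll":0,"claw":0},{"tx":8,"ty":0,"tz":0,"roll":0,"claw":0}]'

```text
t: 12.6
eef_pos: [0.5697, 0.0265, -0.0252]
ee_rot: [179.8, 0.1, 90.0]
contact_force: [0.3, -6.8, 4.0]
finger_gap: 0.0853
grip_force: 3.0
```

>>> step_arm --targets '[{"tx":8,"ty":0,"tz":0,"roll":0,"claw":0},{"tx":8,"ty":0,"tz":0,"roll":0,"claw":0},{"tx":8,"ty":0,"tz":0,"roll":0,"claw":0},{"tx":8,"ty":0,"tz":0,"roll":0,"claw":0},{"tx":8,"ty":0,"tz":0,"roll":0,"claw":0},{"tx":8,"ty":0,"tz":0,"roll":0,"claw":0}]'

```text
t: 13.2
eef_pos: [0.5694, 0.0746, -0.0253]
ee_rot: [179.8, 0.1, 90.0]
contact_force: [0.1, -6.2, 4.1]
finger_gap: 0.0852
grip_force: 3.1
```

```bash
python3 -c "
from m import *
edges('scene',y0=.05,y1=.26,x0=.5,x1=.64)
edges('wrist',y0=.05,y1=.26,x0=.5,x1=.64)
s=observe();print(s['eef_pos'],s['contact_force'])"
```

```text
scene 1337 x [505.8 628. ] y [ 86.1 215.8]
y-edges slope deg 1.5 mid 86.9
y-edges slope deg 0.3 mid 204.6
x-edges slope deg -5.9 mid 512.6
x-edges slope deg -8.1 mid 628.3
wrist 77899 x [512.2 625.7] y [ 90.5 185.8]
y-edges slope deg -0.1 mid 88.1
y-edges slope deg 0.1 mid 187.3
x-edges slope deg -0.5 mid 509.4
x-edges slope deg 1.4 mid 628.3
[ 0.56917234  0.07586844 -0.02565781] [ 0.17293893 -0.36759582 -0.72246078]
```

>>> step_arm --targets '[{"tx":8,"ty":0,"tz":0,"roll":0,"claw":0},{"tx":8,"ty":0,"tz":0,"roll":0,"claw":0},{"tx":8,"ty":0,"tz":0,"roll":0,"claw":0},{"tx":8,"ty":0,"tz":0,"roll":0,"claw":0},{"tx":8,"ty":0,"tz":0,"roll":0,"claw":0},{"tx":8,"ty":0,"tz":0,"roll":0,"claw":0},{"tx":8,"ty":0,"tz":0,"roll":0,"claw":0},{"tx":8,"ty":0,"tz":0,"roll":0,"claw":0},{"tx":5,"ty":0,"tz":0,"roll":0,"claw":0},{"tx":3,"ty":0,"tz":0,"roll":0,"claw":0}]'

```text
t: 14.3
eef_pos: [0.5688, 0.1465, -0.0259]
ee_rot: [179.9, 0.1, 90.0]
contact_force: [-0.9, -6.4, 6.3]
finger_gap: 0.0853
grip_force: 3.2
```

>>> step_arm --targets '[{"tx":2,"ty":0,"tz":0,"roll":0,"claw":0},{"tx":2,"ty":0,"tz":0,"roll":0,"claw":0},{"tx":2,"ty":0,"tz":0,"roll":0,"claw":0}]'

```text
t: 14.6
eef_pos: [0.5687, 0.1521, -0.0259]
ee_rot: [179.9, 0.1, 90.0]
contact_force: [-0.3, -6.2, 4.8]
finger_gap: 0.0855
grip_force: 3.3
```

>>> step_arm --targets '[{"tx":1,"ty":0,"tz":0,"roll":0,"claw":0},{"tx":1,"ty":0,"tz":0,"roll":0,"claw":0}]'

```text
t: 14.8
eef_pos: [0.5687, 0.154, -0.0259]
ee_rot: [179.9, 0.1, 90.0]
contact_force: [-0.0, -6.3, 5.1]
finger_gap: 0.0853
grip_force: 3.3
```

>>> step_arm --targets '[{"tx":1,"ty":0,"tz":0,"roll":0,"claw":0},{"tx":1,"ty":0,"tz":0,"roll":0,"claw":0}]'

```text
t: 15.0
eef_pos: [0.5687, 0.156, -0.0259]
ee_rot: [179.9, 0.1, 90.0]
contact_force: [0.7, -5.9, 6.1]
finger_gap: 0.0853
grip_force: 3.3
```

>>> step_arm --targets '[{"tx":1,"ty":0,"tz":0,"roll":0,"claw":0}]'

```text
t: 15.1
eef_pos: [0.5687, 0.157, -0.0259]
ee_rot: [179.9, 0.1, 90.0]
contact_force: [0.4, -5.7, 5.7]
finger_gap: 0.0855
grip_force: 3.3
```

>>> step_arm --targets '[{"tx":1,"ty":0,"tz":0,"roll":0,"claw":0}]'

```text
t: 15.2
eef_pos: [0.5687, 0.1571, -0.0259]
ee_rot: [180.0, 0.2, 90.0]
contact_force: [-0.2, -12.8, 6.7]
finger_gap: 0.0855
grip_force: 6.6
```

>>> step_arm --targets '[{"tx":1,"ty":0,"tz":0,"roll":0,"claw":0},{"tx":0,"ty":0,"tz":0,"roll":0,"claw":0}]'

```text
t: 15.4
eef_pos: [0.5686, 0.157, -0.0259]
ee_rot: [180.0, 0.2, 90.0]
contact_force: [-0.2, -14.3, 6.1]
finger_gap: 0.0853
grip_force: 6.9
```

>>> step_arm --targets '[{"tx":-4,"ty":0,"tz":0,"roll":0,"claw":0},{"tx":-10,"ty":0,"tz":0,"roll":0,"claw":0},{"tx":0,"ty":0,"tz":-40,"roll":0,"claw":0},{"tx":0,"ty":0,"tz":-46,"roll":0,"claw":0},{"tx":0,"ty":0,"tz":-46,"roll":0,"claw":0},{"tx":0,"ty":0,"tz":-46,"roll":0,"claw":0},{"tx":0,"ty":0,"tz":-46,"roll":0,"claw":0},{"tx":0,"ty":0,"tz":0,"roll":0,"claw":0}]'

```text
t: 16.2
eef_pos: [0.572, 0.1472, 0.2045]
ee_rot: [179.2, -0.2, 90.0]
contact_force: [0.3, -0.8, 0.5]
finger_gap: 0.0857
grip_force: 0.0
```

```bash
python3 -c "
from m import *
edges('wrist',y0=.14,y1=.268,x0=.507,x1=.633)
stand_block('w2')
s=observe();print(s['eef_pos'],s['finger_gap'])"
```

```text
wrist 8180 x [511.4 625.3] y [172.  266.2]
y-edges slope deg -0.2 mid 170.4
y-edges slope deg -0.0 mid 267.4
x-edges slope deg -0.4 mid 509.0
x-edges slope deg 0.3 mid 627.9
block 2457 [562.9 185. ] [152.4  36.2] 3.1 z 39.0 x [502.6 567.7 634.1] y [170.2 185.4 199.9]
fence 6052 [569.5 287.5] [158.2  32.7] 0.0 z 79.1 x [492.3 568.8 646.9] y [271.4 287.6 303.3]
cheekR 927 [497.5 225.1] [69.7 14.5] 89.7 z 62.9 x [490.6 498.1 504.6] y [190.4 226.4 259.1]
cheekL 794 [641.8 225. ] [69.8 13.6] 89.8 z 63.1 x [635.1 641.7 648.3] y [190.3 226.4 259.1]
[0.56846512 0.14629675 0.19807144] 0.08545276966305089
```

>>> step_arm --targets '[{"tx":-39,"ty":1,"tz":0,"roll":0,"claw":0.5},{"tx":-39,"ty":1,"tz":0,"roll":0,"claw":0.5},{"tx":-39,"ty":1,"tz":0,"roll":0,"claw":0.5},{"tx":-39,"ty":1,"tz":0,"roll":0,"claw":0.5},{"tx":-39,"ty":1,"tz":0,"roll":0,"claw":0.5},{"tx":-39,"ty":1,"tz":0,"roll":0,"claw":0.5},{"tx":-39,"ty":1,"tz":0,"roll":0.9,"claw":0.5},{"tx":-39,"ty":1,"tz":0,"roll":0.9,"claw":0.5},{"tx":-39,"ty":1,"tz":0,"roll":0.9,"claw":0.5},{"tx":-39,"ty":1,"tz":0,"roll":0.9,"claw":0.5},{"tx":-39,"ty":1,"tz":0,"roll":0.9,"claw":0.5},{"tx":-39,"ty":1,"tz":0,"roll":0.9,"claw":0.5}]'

```text
t: 17.5
eef_pos: [0.5697, -0.3226, 0.1943]
ee_rot: [-179.8, -0.1, 84.5]
contact_force: [0.6, -0.9, -0.1]
finger_gap: 0.0427
grip_force: 0.0
```

>>> step_arm --targets '[{"tx":0,"ty":0,"tz":0,"roll":0,"claw":0.5}]'

```text
t: 17.6
eef_pos: [0.5692, -0.3259, 0.1937]
ee_rot: [-179.7, -0.0, 84.3]
contact_force: [0.3, 0.5, 0.2]
finger_gap: 0.0425
grip_force: 0.0
```

```bash
cat >> m.py <<'E'
def rack(lo=(.5,-.46,.010),hi=(.68,-.27,.024)):
    s,p,d,X=look();m=sel(X,lo,hi);P=X[m]*1e3;R=rect(P)
    print(s['eef_pos'],s['ee_rot'],s['finger_gap'],m.sum(),np.round(R[0],1),np.round(R[1],1),round(R[2],1),np.median(P[:,2]).round(1))
    r=np.array(R[0]);Q=P[np.linalg.norm(P[:,:2]-r,axis=1)<38];vx,vy,x0,y0=cv2.fitLine(Q[:,:2].astype(np.float32),cv2.DIST_HUBER,0,.01,.01).ravel()
    print("bar",len(Q),Q.mean(0).round(1),"ang",np.degrees(np.arctan2(vy,vx)).round(1))
    return s,p,d,X
E
python3 -c "
from m import *
s,p,d,X=rack();cv2.imwrite('pics/r1.png',p[:,:,::-1])"
```

```text
[ 0.5691811  -0.3258691   0.19372585] [-1.79748091e+02 -9.79765208e-03  8.43061101e+01] 0.0425466341343448 3535 [ 583716.  -361124.2] [120031. 120189.] 83.9 17.0Traceback (most recent call last):
  File "<string>", line 3, in <module>
    s,p,d,X=rack();cv2.imwrite('pics/r1.png',p[:,:,::-1])
            ~~~~^^
  File "m.py", line 25, in rack
    r=np.array(R[0]);Q=P[np.linalg.norm(P[:,:2]-r,axis=1)<38];vx,vy,x0,y0=cv2.fitLine(Q[:,:2].astype(np.float32),cv2.DIST_HUBER,0,.01,.01).ravel()
                                                                          ~~~~~~~~~~~^^^^^^^^^^^^^^^^^^^^^^^^^^^^^^^^^^^^^^^^^^^^^^^^^^^^^
cv2.error: OpenCV(4.12.0) /io/opencv/modules/imgproc/src/linefit.cpp:50: error: (-215:Assertion failed) count > 0 in function 'fitLine2D_wods'
```

The block is home: its front face is at y=170 mm, square, and the fence at 290 mm. Now I move over the rack and take one close look.

>>> step_arm --targets '[{"tx":-17,"ty":9,"tz":20,"roll":0.4,"claw":0.5},{"tx":-17,"ty":9,"tz":20,"roll":0,"claw":0.5},{"tx":0,"ty":0,"tz":40,"roll":0,"claw":0.5},{"tx":0,"ty":0,"tz":40,"roll":0,"claw":0.5},{"tx":0,"ty":0,"tz":0,"roll":0,"claw":0.5}]'

```text
t: 18.15
eef_pos: [0.581, -0.3531, 0.0694]
ee_rot: [-179.2, -0.4, 84.2]
contact_force: [-0.9, 0.4, -0.4]
finger_gap: 0.0424
grip_force: 0.0
```

```bash
python3 -c "
from m import *
s,p,d,X=look();cv2.imwrite('pics/r1.png',p[:,:,::-1]);print(s['eef_pos'],s['ee_rot'])"
```

```text
[ 0.58104643 -0.35311097  0.06943763] [-179.1790784    -0.44413369   84.23849496]
```

View pics/r1.png

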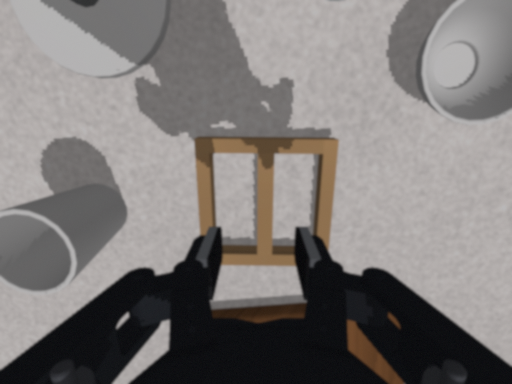

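The frame spans (195-337, 138-265) with its middle bar at column 264, centred between the fingertips at columns 210 and 308. The rack is the right part and lined up.

>>> step_arm --targets '[{"tx":0,"ty":0,"tz":25,"roll":0,"claw":0.5},{"tx":0,"ty":0,"tz":20,"roll":0,"claw":0.5},{"tx":0,"ty":0,"tz":0,"roll":0,"claw":0.5},{"tx":0,"ty":0,"tz":0,"roll":0,"claw":0.5}]'

```text
t: 18.6
eef_pos: [0.5867, -0.3575, 0.0342]
ee_rot: [179.9, 0.1, 84.2]
contact_force: [-0.5, -0.3, 0.6]
finger_gap: 0.0426
grip_force: 0.0
```

```bash
python3 -c "
from m import *
s,p,d,X=look();print(s['eef_pos'],s['ee_rot'])
m=sel(X,(.5,-.44,.010),(.68,-.27,.024));P=X[m]*1e3
for y in range(-350,-300,10):
    q=P[abs(P[:,1]-y)<3,0];h,e=np.histogram(q,np.arange(515,650,5));print(y,[int(a) for a,b in zip(e,h) if b>3])
print(np.percentile(P[:,1],99.5))"
```

```text
[ 0.58669894 -0.35748811  0.03419169] [1.79863825e+02 6.46920445e-02 8.42139713e+01]
-350 [525, 530, 535, 575, 580, 585, 590, 630, 635, 640]
-340 [525, 530, 535, 575, 580, 585, 590, 630, 635, 640]
-330 [525, 530, 535, 580, 585, 590, 635, 640]
-320 [525, 530, 535, 540, 580, 585, 590, 620, 625, 630, 635, 640]
-310 [525, 530, 535, 540, 545, 550, 555, 560, 565, 570, 575, 580, 585, 590, 595, 600, 605, 610, 615, 620, 625, 630, 635, 640]
-297.3830482607022
```

>>> step_arm --targets '[{"tx":-3,"ty":-2,"tz":25,"roll":0.3,"claw":0.5},{"tx":0,"ty":0,"tz":20,"roll":0,"claw":0.5},{"tx":0,"ty":0,"tz":12,"roll":0,"claw":0.5},{"tx":0,"ty":0,"tz":0,"roll":0,"claw":0.5}]'

```text
t: 19.05
eef_pos: [0.583, -0.3598, -0.0252]
ee_rot: [-179.9, -0.0, 83.9]
contact_force: [-0.6, -0.3, -0.7]
finger_gap: 0.0431
grip_force: 0.0
```

>>> step_arm --targets '[{"tx":0,"ty":0,"tz":0,"roll":0,"claw":1},{"tx":0,"ty":0,"tz":0,"roll":0,"claw":1},{"tx":0,"ty":0,"tz":0,"roll":0,"claw":1},{"tx":0,"ty":0,"tz":0,"roll":0,"claw":1}]' --force 40

```text
t: 19.45
eef_pos: [0.5846, -0.3609, -0.023]
ee_rot: [179.8, 0.1, 83.9]
contact_force: [0.1, -0.4, 5.6]
finger_gap: 0.0131
grip_force: 42.4
```

Gripped at 14 mm. The reaction force shows the tips touching the counter at TCP z of about -23 mm, so the rack's underside sits 23 mm above the TCP. I lift it, square it and carry it over the stand.

>>> step_arm --targets '[{"tx":0,"ty":0,"tz":-20,"roll":0,"claw":1},{"tx":0,"ty":0,"tz":-46,"roll":-2,"claw":1},{"tx":0,"ty":0,"tz":-46,"roll":-2,"claw":1},{"tx":0,"ty":0,"tz":-46,"roll":-2,"claw":1},{"tx":0,"ty":0,"tz":-46,"roll":0,"claw":1},{"tx":0,"ty":0,"tz":0,"roll":0,"claw":1}]'

```text
t: 20.05
eef_pos: [0.5864, -0.3622, 0.1875]
ee_rot: [179.3, 0.5, 89.9]
contact_force: [1.0, -0.3, -1.2]
finger_gap: 0.0128
grip_force: 41.6
```

>>> step_arm --targets '[{"tx":20,"ty":0,"tz":0,"roll":0,"claw":1},{"tx":44,"ty":-1,"tz":0,"roll":0,"claw":1},{"tx":44,"ty":-1,"tz":0,"roll":0,"claw":1},{"tx":44,"ty":-1,"tz":0,"roll":0,"claw":1},{"tx":44,"ty":-1,"tz":0,"roll":0,"claw":1},{"tx":44,"ty":-1,"tz":0,"roll":0,"claw":1},{"tx":44,"ty":-2,"tz":0,"roll":0,"claw":1},{"tx":44,"ty":-2,"tz":0,"roll":0,"claw":1},{"tx":44,"ty":-2,"tz":0,"roll":0,"claw":1},{"tx":44,"ty":-2,"tz":0,"roll":0,"claw":1},{"tx":44,"ty":-2,"tz":0,"roll":0,"claw":1},{"tx":44,"ty":0,"tz":0,"roll":0,"claw":1}]'

```text
t: 21.25
eef_pos: [0.5666, 0.1461, 0.177]
ee_rot: [-179.7, 0.0, 89.9]
contact_force: [0.2, -1.0, -1.0]
finger_gap: 0.0129
grip_force: 41.5
```

>>> step_arm --targets '[{"tx":30,"ty":0,"tz":20,"roll":0,"claw":1},{"tx":15,"ty":0,"tz":30,"roll":0,"claw":1},{"tx":8,"ty":0,"tz":20,"roll":0,"claw":1},{"tx":0,"ty":0,"tz":0,"roll":0,"claw":1},{"tx":0,"ty":0,"tz":0,"roll":0,"claw":1}]'

```text
t: 21.75
eef_pos: [0.5681, 0.1969, 0.1081]
ee_rot: [-179.8, 0.1, 89.9]
contact_force: [-0.8, -0.5, -0.7]
finger_gap: 0.0128
grip_force: 41.5
```

```bash
cat >> m.py <<'E'
def top_of(lo,hi,n="scene",save=None):
    s,p,d,X=look(n)
    if save: cv2.imwrite(f"pics/{save}.png",p[:,:,::-1])
    m=sel(X,lo,hi);P=X[m]*1e3;R=rect(P/1e3)
    print(n,s['eef_pos'].round(4),s['ee_rot'].round(1),m.sum(),np.round(R[0],1),np.round(R[1],1),round(R[2],1),"z",np.percentile(P[:,2],[5,50,95]).round(1),"x",np.percentile(P[:,0],[1,99]).round(1),"y",np.percentile(P[:,1],[1,99]).round(1))
    return P
E
python3 -c "
from m import *
z=observe()['eef_pos'][2]+.023+.018
top_of([.48,.1,z-.008],[.66,.29,z+.006]);top_of([.48,.1,z-.008],[.66,.29,z+.006],'wrist')"
```

```text
scene [0.5681 0.1969 0.1081] [-1.798e+02  1.000e-01  8.990e+01] 841 [568.6 194.5] [124.4 121. ] 0.1 z [142.7 147.7 150.3] x [509.5 629.6] y [135.4 254.7]
wrist [0.5692 0.1968 0.1093] [-180.     0.    89.9] 16650 [567.7 195.9] [120.2 121.4] 90.0 z [144.9 149.4 150.5] x [508.3 627. ] y [150.8 255.8]
```

>>> step_arm --targets '[{"tx":0,"ty":1,"tz":25,"roll":0,"claw":1},{"tx":0,"ty":0,"tz":25,"roll":0,"claw":1},{"tx":0,"ty":0,"tz":20,"roll":0,"claw":1},{"tx":0,"ty":0,"tz":10,"roll":0,"claw":1},{"tx":0,"ty":0,"tz":6,"roll":0,"claw":1},{"tx":0,"ty":0,"tz":0,"roll":0,"claw":1}]'

```text
t: 22.45
eef_pos: [0.5707, 0.1967, 0.0234]
ee_rot: [180.0, -0.0, 89.9]
contact_force: [-0.2, 0.7, -1.2]
finger_gap: 0.0127
grip_force: 41.5
```

>>> step_arm --targets '[{"tx":0,"ty":0,"tz":2,"roll":0,"claw":1},{"tx":0,"ty":0,"tz":0,"roll":0,"claw":1},{"tx":0,"ty":0,"tz":1,"roll":0,"claw":1},{"tx":0,"ty":0,"tz":0,"roll":0,"claw":1}]'

```text
t: 22.85
eef_pos: [0.5706, 0.197, 0.0205]
ee_rot: [180.0, -0.0, 89.9]
contact_force: [0.6, 0.6, -2.3]
finger_gap: 0.0126
grip_force: 41.5
```

>>> step_arm --targets '[{"tx":0,"ty":-1,"tz":2,"roll":0,"claw":1},{"tx":0,"ty":0,"tz":0,"roll":0,"claw":1}]'

```text
t: 23.05
eef_pos: [0.5691, 0.1968, 0.0179]
ee_rot: [-180.0, 0.0, 89.9]
contact_force: [-0.2, -0.6, -0.7]
finger_gap: 0.0128
grip_force: 41.5
```

>>> step_arm --targets '[{"tx":0,"ty":0,"tz":1,"roll":0,"claw":1},{"tx":0,"ty":0,"tz":0,"roll":0,"claw":1}]'

```text
t: 23.25
eef_pos: [0.5694, 0.1969, 0.0171]
ee_rot: [-180.0, 0.0, 89.9]
contact_force: [-0.5, 0.0, -1.1]
finger_gap: 0.013
grip_force: 41.6
```

>>> step_arm --targets '[{"tx":0,"ty":0,"tz":1,"roll":0,"claw":1},{"tx":0,"ty":0,"tz":0,"roll":0,"claw":1}]'

```text
t: 23.45
eef_pos: [0.5695, 0.1969, 0.0169]
ee_rot: [180.0, -0.0, 89.9]
contact_force: [-1.6, -1.0, 3.8]
finger_gap: 0.0131
grip_force: 42.3
```

>>> step_arm --targets '[{"tx":4,"ty":0,"tz":0,"roll":0,"claw":1},{"tx":4,"ty":0,"tz":0,"roll":0,"claw":1},{"tx":4,"ty":0,"tz":0,"roll":0,"claw":1},{"tx":4,"ty":0,"tz":0,"roll":0,"claw":1},{"tx":4,"ty":0,"tz":0,"roll":0,"claw":1},{"tx":4,"ty":0,"tz":0,"roll":0,"claw":1},{"tx":3,"ty":0,"tz":0,"roll":0,"claw":1},{"tx":2,"ty":0,"tz":0,"roll":0,"claw":1},{"tx":0,"ty":0,"tz":0,"roll":0,"claw":1}]'

```text
t: 24.35
eef_pos: [0.5704, 0.2257, 0.017]
ee_rot: [179.9, 0.0, 89.9]
contact_force: [-0.0, -2.3, 5.1]
finger_gap: 0.0128
grip_force: 42.4
```

>>> step_arm --targets '[{"tx":1,"ty":0,"tz":0,"roll":0,"claw":1},{"tx":1,"ty":0,"tz":0,"roll":0,"claw":1},{"tx":1,"ty":0,"tz":0,"roll":0,"claw":1}]'

```text
t: 24.65
eef_pos: [0.5703, 0.2282, 0.017]
ee_rot: [179.9, 0.1, 89.9]
contact_force: [-0.3, -4.0, 5.4]
finger_gap: 0.0131
grip_force: 42.4
```

>>> step_arm --targets '[{"tx":1,"ty":0,"tz":0,"roll":0,"claw":1},{"tx":1,"ty":0,"tz":0,"roll":0,"claw":1}]'

```text
t: 24.85
eef_pos: [0.5704, 0.2302, 0.017]
ee_rot: [179.9, 0.1, 89.9]
contact_force: [0.1, -5.6, 5.5]
finger_gap: 0.0128
grip_force: 42.4
```

>>> step_arm --targets '[{"tx":1,"ty":0,"tz":0,"roll":0,"claw":1}]'

```text
t: 24.95
eef_pos: [0.5703, 0.2302, 0.017]
ee_rot: [179.9, 0.2, 90.0]
contact_force: [0.7, -9.4, 6.4]
finger_gap: 0.0127
grip_force: 42.6
```

>>> step_arm --targets '[{"tx":1,"ty":0,"tz":0,"roll":0,"claw":1}]'

```text
t: 25.05
eef_pos: [0.5703, 0.2302, 0.017]
ee_rot: [179.9, 0.3, 90.0]
contact_force: [0.6, -12.7, 7.7]
finger_gap: 0.0129
grip_force: 42.6
```

>>> step_arm --targets '[{"tx":-1,"ty":0,"tz":0,"roll":0,"claw":1},{"tx":0,"ty":0,"tz":0,"roll":0,"claw":0.5},{"tx":0,"ty":0,"tz":0,"roll":0,"claw":0.5},{"tx":0,"ty":0,"tz":0,"roll":0,"claw":0.5},{"tx":0,"ty":0,"tz":-10,"roll":0,"claw":0.5},{"tx":0,"ty":0,"tz":-30,"roll":0,"claw":0.5},{"tx":0,"ty":0,"tz":-45,"roll":0,"claw":0.5},{"tx":0,"ty":0,"tz":-45,"roll":0,"claw":0.5},{"tx":0,"ty":0,"tz":-45,"roll":0,"claw":0.5},{"tx":0,"ty":0,"tz":0,"roll":0,"claw":0.5},{"tx":0,"ty":0,"tz":0,"roll":0,"claw":0.5}]'

```text
t: 26.15
eef_pos: [0.5699, 0.2323, 0.1929]
ee_rot: [179.8, -0.1, 89.9]
contact_force: [-0.3, 0.2, -0.1]
finger_gap: 0.0427
grip_force: 0.0
```

```bash
python3 -c "
from m import *
P=top_of([.506,.14,.05],[.632,.27,.062],'wrist','r2');top_of([.506,.14,.05],[.632,.27,.062],'scene')
top_of([.49,.14,.05],[.648,.20,.062],'wrist')"
```

```text
wrist [0.5699 0.2323 0.1929] [ 1.798e+02 -1.000e-01  8.990e+01] 3354 [568.4 219.1] [ 98.5 120.1] 89.8 z [54.1 56.9 58.2] x [509. 628.] y [170.5 267.5]
scene [0.569  0.2319 0.1911] [-180.     0.    89.9] 663 [568.5 215.5] [ 96.5 125.7] 89.6 z [51.5 56.5 59.7] x [506.4 630.2] y [168.6 262.6]
wrist [0.5686 0.2317 0.19  ] [-1.799e+02  1.000e-01  8.990e+01] 1545 [568.8 184.4] [ 31.1 156.1] 90.0 z [53.2 56.9 58.3] x [504.2 634.4] y [169.3 199.7]
```

View pics/r2.png

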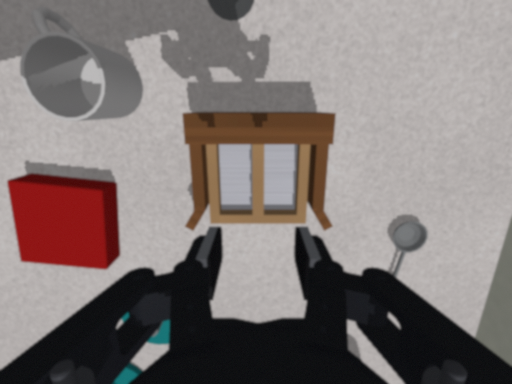

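The rack sits flat and square under the lip at (257,180), with its front edge at y=170 mm, flush with the block. Next is the plate.

>>> step_arm --targets '[{"tx":-42,"ty":-11,"tz":0,"roll":0,"claw":0.5},{"tx":-42,"ty":-11,"tz":0,"roll":0,"claw":0.5},{"tx":-42,"ty":-11,"tz":0,"roll":0,"claw":0.5},{"tx":-42,"ty":-11,"tz":0,"roll":0,"claw":0.5},{"tx":-42,"ty":-11,"tz":0,"roll":0,"claw":0.5},{"tx":-42,"ty":-11,"tz":0,"roll":0,"claw":0.5},{"tx":-42,"ty":-11,"tz":0,"roll":0,"claw":0.5},{"tx":-42,"ty":-11,"tz":0,"roll":0,"claw":0.5},{"tx":-42,"ty":-11,"tz":0,"roll":0,"claw":0.5},{"tx":0,"ty":0,"tz":0,"roll":0,"claw":0.5},{"tx":0,"ty":0,"tz":0,"roll":0,"claw":0.5}]'

```text
t: 27.4
eef_pos: [0.4689, -0.1462, 0.1899]
ee_rot: [-179.9, -0.1, 89.7]
contact_force: [-0.8, -0.0, 0.8]
finger_gap: 0.0429
grip_force: 0.0
```

```bash
python3 -c "
from m import *
s,p,d,X=look();cv2.imwrite('pics/p1.png',p[:,:,::-1]);print(s['eef_pos'],s['ee_rot'])
for nm,z0,z1 in(('disc',.006,.018),('knob',.036,.048)):
    m=sel(X,(.38,-.27,z0),(.56,-.10,z1));P=X[m]*1e3;c,r=cv2.minEnclosingCircle(P[:,:2].astype(np.float32));print(nm,m.sum(),c,r,np.median(P[:,2]),P[:,0].min(),P[:,0].max(),P[:,1].min(),P[:,1].max())"
```

```text
[ 0.46888392 -0.1461657   0.18993422] [-1.79858561e+02 -8.07884010e-02  8.97396804e+01]
disc 5253 (466.8160400390625, -180.2259063720703) 59.900081634521484 11.009495290708827 407.51972342637947 526.5769474172124 -239.03467183553465 -120.54375890960151
knob 258 (467.0457458496094, -180.08006286621094) 11.892525672912598 40.99581656595464 455.68786429158644 477.53452140913606 -191.91659457009442 -168.52165853036783
```

View pics/p1.png

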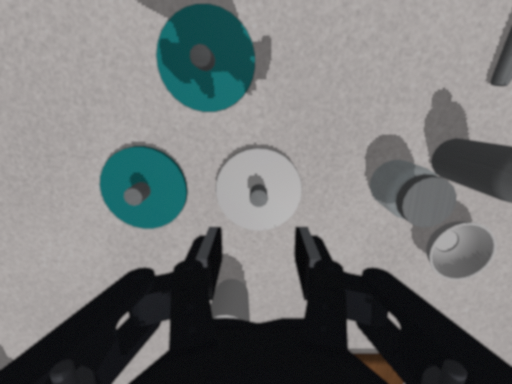

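The white plate is at (258,190) with its knob at (258,195). The turquoise decoys are at (205,57) and (143,187). I go straight down over the white one.

>>> step_arm --targets '[{"tx":-17,"ty":-1,"tz":20,"roll":0,"claw":0.5},{"tx":-17,"ty":-1,"tz":40,"roll":0,"claw":0.5},{"tx":0,"ty":0,"tz":45,"roll":0,"claw":0.5},{"tx":0,"ty":0,"tz":30,"roll":0,"claw":0.5},{"tx":0,"ty":0,"tz":0,"roll":0,"claw":0.5},{"tx":0,"ty":0,"tz":0,"roll":0,"claw":0.5}]'

```text
t: 28.05
eef_pos: [0.4683, -0.1788, 0.0563]
ee_rot: [-180.0, -0.0, 90.0]
contact_force: [0.5, -0.0, -0.3]
finger_gap: 0.0427
grip_force: 0.0
```

>>> step_arm --targets '[{"tx":-1,"ty":-1,"tz":25,"roll":0,"claw":0.5},{"tx":0,"ty":0,"tz":25,"roll":0,"claw":0.5},{"tx":0,"ty":0,"tz":14,"roll":0,"claw":0.5},{"tx":0,"ty":0,"tz":0,"roll":0,"claw":0.5},{"tx":0,"ty":0,"tz":0,"roll":0,"claw":0.5}]'

```text
t: 28.55
eef_pos: [0.4684, -0.1811, -0.0061]
ee_rot: [179.8, 0.1, 89.9]
contact_force: [0.5, -0.1, 0.2]
finger_gap: 0.0426
grip_force: 0.0
```

>>> step_arm --targets '[{"tx":0,"ty":0,"tz":0,"roll":0,"claw":1},{"tx":0,"ty":0,"tz":0,"roll":0,"claw":1},{"tx":0,"ty":0,"tz":0,"roll":0,"claw":1},{"tx":0,"ty":0,"tz":0,"roll":0,"claw":1}]' --force 60

```text
t: 28.95
eef_pos: [0.4683, -0.1813, -0.0059]
ee_rot: [179.8, 0.1, 89.9]
contact_force: [0.2, 1.3, 5.6]
finger_gap: 0.0217
grip_force: 58.5
```

>>> step_arm --targets '[{"tx":0,"ty":0,"tz":-20,"roll":0,"claw":1},{"tx":0,"ty":0,"tz":-40,"roll":0,"claw":1},{"tx":0,"ty":0,"tz":-45,"roll":0,"claw":1},{"tx":0,"ty":0,"tz":-45,"roll":0,"claw":1},{"tx":0,"ty":0,"tz":-40,"roll":0,"claw":1},{"tx":0,"ty":0,"tz":0,"roll":0,"claw":1}]'

```text
t: 29.55
eef_pos: [0.4701, -0.1823, 0.1887]
ee_rot: [179.3, 0.3, 89.9]
contact_force: [0.6, -0.6, -2.5]
finger_gap: 0.0219
grip_force: 59.6
```

>>> step_arm --targets '[{"tx":20,"ty":5,"tz":0,"roll":0,"claw":1},{"tx":40,"ty":11,"tz":0,"roll":0,"claw":1},{"tx":40,"ty":11,"tz":0,"roll":0,"claw":1},{"tx":40,"ty":11,"tz":0,"roll":0,"claw":1},{"tx":40,"ty":11,"tz":0,"roll":0,"claw":1},{"tx":40,"ty":11,"tz":0,"roll":0,"claw":1},{"tx":40,"ty":11,"tz":0,"roll":0,"claw":1},{"tx":40,"ty":11,"tz":0,"roll":0,"claw":1},{"tx":40,"ty":11,"tz":0,"roll":0,"claw":1},{"tx":30,"ty":9,"tz":0,"roll":0,"claw":1},{"tx":6,"ty":0,"tz":0,"roll":0,"claw":1},{"tx":0,"ty":0,"tz":0,"roll":0,"claw":1}]'

```text
t: 30.75
eef_pos: [0.5685, 0.1955, 0.1808]
ee_rot: [-179.9, 0.1, 90.0]
contact_force: [-0.8, -0.7, -3.1]
finger_gap: 0.0216
grip_force: 59.4
```

>>> step_arm --targets '[{"tx":0,"ty":0,"tz":30,"roll":0,"claw":1},{"tx":0,"ty":0,"tz":30,"roll":0,"claw":1},{"tx":0,"ty":0,"tz":20,"roll":0,"claw":1},{"tx":0,"ty":0,"tz":0,"roll":0,"claw":1},{"tx":0,"ty":0,"tz":0,"roll":0,"claw":1}]'

```text
t: 31.25
eef_pos: [0.5694, 0.1938, 0.1025]
ee_rot: [-180.0, 0.0, 89.8]
contact_force: [0.3, 0.9, -1.9]
finger_gap: 0.0218
grip_force: 59.4
```

```bash
python3 -c "
from m import *
z=observe()['eef_pos'][2]+.006+.012
top_of([.48,.1,z-.01],[.66,.29,z+.008]);P=top_of([.48,.1,z-.01],[.66,.29,z+.008],'wrist')
print(z,cv2.minEnclosingCircle(P[:,:2].astype(np.float32)));print(np.linalg.lstsq(np.c_[P[:,:2],np.ones(len(P))],P[:,2],rcond=None)[0])"
```

```text
scene [0.5694 0.1938 0.1025] [-180.     0.    89.8] 1037 [573.  195.1] [114.2 118.3] 39.2 z [114.6 119.1 121.5] x [515.6 629.1] y [137.6 251.1]
wrist [0.5701 0.1943 0.1033] [179.9  -0.   89.8] 18401 [569.  197.3] [114.7 116.7] 47.3 z [119.2 120.3 121.3] x [512.5 624.3] y [139.9 252.9]
0.12045400008663919 ((568.3656005859375, 194.83074951171875), 59.99266815185547)
[-1.84708006e-03 -1.09237226e-03  1.21542965e+02]
```

>>> step_arm --targets '[{"tx":0,"ty":1,"tz":20,"roll":0,"claw":1},{"tx":0,"ty":0,"tz":15,"roll":0,"claw":1},{"tx":0,"ty":0,"tz":10,"roll":0,"claw":1},{"tx":0,"ty":0,"tz":4,"roll":0,"claw":1},{"tx":0,"ty":0,"tz":0,"roll":0,"claw":1},{"tx":0,"ty":0,"tz":0,"roll":0,"claw":1}]'

```text
t: 31.95
eef_pos: [0.5711, 0.1951, 0.054]
ee_rot: [179.9, -0.0, 89.9]
contact_force: [-0.3, -0.3, -2.8]
finger_gap: 0.0219
grip_force: 59.5
```

>>> step_arm --targets '[{"tx":0,"ty":0,"tz":1,"roll":0,"claw":1},{"tx":0,"ty":0,"tz":0,"roll":0,"claw":1}]'

```text
t: 32.15
eef_pos: [0.5707, 0.195, 0.0526]
ee_rot: [179.9, -0.0, 89.9]
contact_force: [-0.1, 0.1, -2.7]
finger_gap: 0.0217
grip_force: 59.5
```

>>> step_arm --targets '[{"tx":0,"ty":0,"tz":1,"roll":0,"claw":1},{"tx":0,"ty":0,"tz":0,"roll":0,"claw":1}]'

```text
t: 32.35
eef_pos: [0.5706, 0.195, 0.0522]
ee_rot: [179.9, -0.0, 89.9]
contact_force: [-1.5, -1.2, 4.0]
finger_gap: 0.022
grip_force: 60.2
```

>>> step_arm --targets '[{"tx":0,"ty":0,"tz":0.5,"roll":0,"claw":1},{"tx":0,"ty":0,"tz":0,"roll":0,"claw":1}]'

```text
t: 32.55
eef_pos: [0.5707, 0.195, 0.0522]
ee_rot: [179.9, -0.0, 89.9]
contact_force: [-2.9, -0.2, 7.6]
finger_gap: 0.0218
grip_force: 60.5
```

>>> step_arm --targets '[{"tx":0,"ty":-1,"tz":-0.5,"roll":0,"claw":1},{"tx":4,"ty":0,"tz":0,"roll":0,"claw":1},{"tx":4,"ty":0,"tz":0,"roll":0,"claw":1},{"tx":4,"ty":0,"tz":0,"roll":0,"claw":1},{"tx":4,"ty":0,"tz":0,"roll":0,"claw":1},{"tx":4,"ty":0,"tz":0,"roll":0,"claw":1},{"tx":4,"ty":0,"tz":0,"roll":0,"claw":1},{"tx":3,"ty":0,"tz":0,"roll":0,"claw":1},{"tx":2,"ty":0,"tz":0,"roll":0,"claw":1},{"tx":0,"ty":0,"tz":0,"roll":0,"claw":1}]'

```text
t: 33.55
eef_pos: [0.5705, 0.2233, 0.0522]
ee_rot: [179.9, 0.1, 89.9]
contact_force: [-0.5, -4.9, 6.1]
finger_gap: 0.0217
grip_force: 60.4
```

>>> step_arm --targets '[{"tx":1,"ty":0,"tz":0,"roll":0,"claw":1},{"tx":1,"ty":0,"tz":0,"roll":0,"claw":1},{"tx":1,"ty":0,"tz":0,"roll":0,"claw":1}]'

```text
t: 33.85
eef_pos: [0.5705, 0.2258, 0.0522]
ee_rot: [179.9, 0.1, 89.9]
contact_force: [-0.3, -5.9, 6.3]
finger_gap: 0.0212
grip_force: 60.4
```

>>> step_arm --targets '[{"tx":1,"ty":0,"tz":0,"roll":0,"claw":1},{"tx":1,"ty":0,"tz":0,"roll":0,"claw":1}]'

```text
t: 34.05
eef_pos: [0.5705, 0.2278, 0.0522]
ee_rot: [179.9, 0.1, 89.9]
contact_force: [0.4, -5.0, 5.8]
finger_gap: 0.0223
grip_force: 60.4
```

>>> step_arm --targets '[{"tx":1,"ty":0,"tz":0,"roll":0,"claw":1}]'

```text
t: 34.15
eef_pos: [0.5705, 0.2288, 0.0522]
ee_rot: [179.9, 0.1, 89.9]
contact_force: [-0.5, -4.7, 6.5]
finger_gap: 0.0222
grip_force: 60.4
```

>>> step_arm --targets '[{"tx":1,"ty":0,"tz":0,"roll":0,"claw":1}]'

```text
t: 34.25
eef_pos: [0.5705, 0.2288, 0.0522]
ee_rot: [179.9, 0.2, 90.0]
contact_force: [0.6, -10.9, 7.3]
finger_gap: 0.0216
grip_force: 60.5
```

>>> step_arm --targets '[{"tx":0.5,"ty":0,"tz":0,"roll":0,"claw":1}]'

```text
t: 34.35
eef_pos: [0.5705, 0.2288, 0.0522]
ee_rot: [179.9, 0.3, 90.0]
contact_force: [0.4, -10.8, 7.7]
finger_gap: 0.0219
grip_force: 60.5
```

>>> step_arm --targets '[{"tx":-0.5,"ty":0,"tz":0,"roll":0,"claw":1},{"tx":0,"ty":0,"tz":0,"roll":0,"claw":0.5},{"tx":0,"ty":0,"tz":0,"roll":0,"claw":0.5},{"tx":0,"ty":0,"tz":0,"roll":0,"claw":0.5},{"tx":0,"ty":0,"tz":-10,"roll":0,"claw":0.5},{"tx":0,"ty":0,"tz":-30,"roll":0,"claw":0.5},{"tx":0,"ty":0,"tz":-45,"roll":0,"claw":0.5},{"tx":0,"ty":0,"tz":-45,"roll":0,"claw":0.5},{"tx":-20,"ty":0,"tz":-30,"roll":0,"claw":0.5},{"tx":0,"ty":0,"tz":0,"roll":0,"claw":0.5},{"tx":0,"ty":0,"tz":0,"roll":0,"claw":0.5}]'

```text
t: 35.45
eef_pos: [0.5696, 0.211, 0.2122]
ee_rot: [179.9, -0.1, 89.9]
contact_force: [0.0, 0.1, 0.0]
finger_gap: 0.043
grip_force: 0.0
```

```bash
python3 -c "
from m import *
P=top_of([.505,.14,.064],[.632,.268,.0725],'wrist','f1');print(cv2.minEnclosingCircle(P[:,:2].astype(np.float32)),P[:,1].min(),P[:,0].min(),P[:,0].max())
P=top_of([.53,.19,.090],[.61,.262,.11],'wrist');print(cv2.minEnclosingCircle(P[:,:2].astype(np.float32)))
top_of([.506,.15,.05],[.632,.19,.060],'wrist');edges('wrist',y0=.14,y1=.2,x0=.507,x1=.633)"
```

```text
wrist [0.5696 0.211  0.2122] [ 1.799e+02 -1.000e-01  8.990e+01] 6220 [568.9 218.9] [ 97.5 118.3] 89.9 z [67.9 69.1 70.2] x [512.8 624.7] y [174.5 267.5]
((568.7322387695312, 229.85772705078125), 59.79225158691406) 170.1124729315915 509.74837263042684 628.0307891836297
wrist [0.5689 0.211  0.2107] [-179.9   -0.    89.9] 377 [568.8 229.5] [21.9 23.7] 0.5 z [ 96.4  98.9 100.2] x [557.9 579.6] y [219.3 241.1]
((568.6064453125, 229.62692260742188), 11.991437911987305)
wrist [0.5686 0.211  0.2099] [-179.9    0.    89.9] 513 [568.2 179.4] [119.9  21. ] 0.0 z [55.6 57.  58.2] x [509.1 627.7] y [169.4 189.7]Traceback (most recent call last):
  File "<string>", line 5, in <module>
    top_of([.506,.15,.05],[.632,.19,.060],'wrist');edges('wrist',y0=.14,y1=.2,x0=.507,x1=.633)
                                                   ~~~~~^^^^^^^^^^^^^^^^^^^^^^^^^^^^^^^^^^^^^^
  File "m.py", line 13, in edges
    print(n,m.sum(),"x",np.round(np.percentile(P[:,0],[2,98]),1),"y",np.round(np.percentile(P[:,1],[2,98]),1))
                                 ~~~~~~~~~~~~~^^^^^^^^^^^^^^^
    return _quantile_unchecked(
        a, q, axis, out, overwrite_input, method, keepdims, weights)
    return _ureduce(a,
                    func=_quantile_ureduce_func,
    ...<5 lines>...
                    overwrite_input=overwrite_input,
                    method=method)
    r = func(a, **kwargs)
    result = _quantile(arr,
                       quantiles=q,
    ...<2 lines>...
                       out=out,
                       weights=wgt)
    slices_having_nans = np.isnan(arr[-1, ...])
                                  ~~~^^^^^^^^^
IndexError: index -1 is out of bounds for axis 0 with size 0
```

View pics/f1.png

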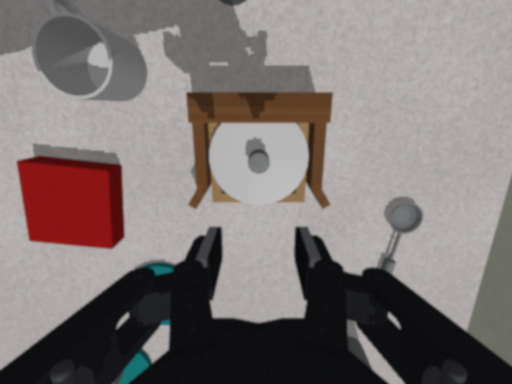

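The plate lies flat at (259,162) under the lip: knob at (568.6, 229.6) mm, top at 99 mm, rack flush beneath. Everything is home and the gripper is clear, so I hand in.

```bash
python3 -c "
from cell import *
print(hand_in())"
```

```text
the job is handed in; nothing more can be done
None
```

The cold serving stand is assembled and handed in: block, rack and plate were brought home in that order, each square or flat against the back fence. Arm clock at hand-in was about 36 s, and no reported force went above about 15 N.

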